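# Close, pin and hold a hinged sample press

### The job

Swing the blue lid of the hinged sample press down onto its base, then take the pin with the orange knob from the wooden stand and put it down through the hole in the lid into the hole in the base. Two spring studs lift the shut lid a few millimetres on their own, so finish while holding: keep your grip on the pin and keep pressing it down, so that its collar, and nothing else, keeps the lid fully shut; do not let go at the end. Leave the pin with the black knob, the tube rack, the beaker and the jar where they are.

Things in the scene. Friction and masses are not known exactly. Their poses are not given: they have to be found in the camera images.
- press: Fixed sample press: aluminium base 154 x 120 x 30 mm (its x, y, z; x from -82 to +72 mm) with a glass plate in its recess and two black 12 mm spring studs, and a blue hinged lid with a clear window. Origin: centre of the underside, on the bench; -x side: front, with the pin hole; +x side: hinge (axis along its y); z up.
- lid (a joint): Lid's opening angle (rad): 0 = fully shut on a hard stop; grows as the front edge swings up and over to the hinge side; starts at 0.8 to 1.3. Stiff hinge: the lid stays where left; 3 to 6 N at its front half moves it. Below 0.045 the spring studs push back: left alone after closing it rests at about 0.03 to 0.05 (hole 4 to 7 mm up); 8 to 14 N down at the hole shuts it fully.
- lid_hinge (a point): Middle of the lid's hinge axis, 36 mm above the bench, 78 mm from the press's origin along its +x; the axis lies along the press's y. The lid is a 12 mm plate 120 mm wide, 6 to 160 mm from the axis; its outer face (up when shut) lies 7 mm above the plane through the axis (window, 76 mm wide, 30 to 110 mm from the axis: 2 mm lower).
- lid_hole (a point): Centre of the mouth, in the outer face of the lid, of its 15 mm pin hole (through, 12 mm long), 135 mm from the hinge axis, midway across the lid; moves with the lid. With the lid shut it is 43 mm above the bench, right above base_hole.
- base_hole (a point): Centre of the mouth of the 15 mm hole in the base's top face, 30 mm above the bench, 57 mm from the press's origin along its -x; the hole goes down 30 mm to the bench.
- pin_grip (a point): The pin to use, orange knob: point on its axis 68 mm above its foot, where it is gripped; z along the pin, up. From the foot: steel shank 12 mm across, 38 mm long, chamfered foot; collar 32 mm across, 6 mm thick; round knob 22 mm across, 44 mm tall; 88 mm, 56 to 112 g in all. It hangs upright by its collar in either hole of the stand.
- pin_foot (a point): Centre of the foot (lower end) of the orange pin: 7 mm above the bench in the stand, 5 mm above it when seated with the lid fully shut.
- spare: The other pin, black knob, same but for a shank 18 mm across (too thick for the press), in the other hole of the stand; leave it. Origin at its foot.
- pin_stand: Fixed wooden block 60 x 170 x 45 mm (its x, y, z), origin at the centre of its underside, with two upright 20 mm holes 45 mm either side of the centre along its y; each holds one pin.
- tube_rack: Wooden test tube rack with a few tubes, 208 x 70 mm (its x, y), 128 mm tall with tubes, origin at the centre of its underside; leave it.
- beaker: Glass beaker 72 mm across, 85 mm tall, origin at the centre of its underside; leave it.
- jar: Amber jar with white cap, 54 mm across, 75 mm tall, origin at the centre of its underside; leave it.
Not all that is in view belongs to the job. Leave any yellow look-alike of the part that bears pin_grip alone. Of the things that look like the press, the larger one is meant.

How it is judged:
On the way, in this order (a step that is already met when the one before it is completed fails the run):
1. the lid is brought down onto the spring studs (value of joint lid below 0.08 rad), for 0.2 s.
2. the orange pin is through the lid and at least 10 mm into the base's hole (z of pin_foot in the frame of base_hole below -0.01 m and horizontal distance between pin_foot and base_hole below 0.005 m and value of joint lid below 0.08 rad), for 0.1 s.
At the end, for the whole second after the job is handed in: Lid under 0.012 rad open; orange pin in both holes (foot at least 21 mm below the base's top, within 5 mm of the hole's axis), still gripped (over 3 N) and pressing on the press with over 4 N; the robot itself does not touch the press (value of joint lid below 0.012 rad and z of pin_foot in the frame of base_hole below -0.021 m and horizontal distance between pin_foot and base_hole below 0.005 m and contact force between press and pin above 4 N and contact force between the fingers and pin above 3 N and contact force between each of the arm, the fingers and press below 1 N); the arm keeps its last pose, push and grip.
It fails at once if the black-knobbed pin is disturbed (over 15 mm) (distance of spare from where it was at the start of the episode above 0.015 m).
It fails at once if the tube rack is moved over 20 mm (distance of tube_rack from where it was at the start of the episode above 0.02 m).
It fails at once if the beaker is moved over 20 mm (distance of beaker from where it was at the start of the episode above 0.02 m).
It fails at once if the jar is moved over 20 mm (distance of jar from where it was at the start of the episode above 0.02 m).
It also fails if it takes over 58 s, if anything falls off the work surface, if the arm or the gripper's body presses on something with over 40 N, if the wrist force passes 120 N, or if a joint passes its speed limit or range.

### The arm

A 6-joint arm with a two-finger parallel gripper is mounted at the origin on the work surface. World frame = base frame: x ahead of the robot, y to its left, z up, the work surface at z = 0. Lengths are in m, angles in rad, forces in N, time in s.
With the tool pointing down it reaches from about 0.3 to 0.775 m from the base axis. Payload 14.6 kg.
Tool frame: the origin (TCP) lies midway between the tips of the shut fingers; the grasp point (between the pads) lies 19 mm behind it (ctrl.hold_point_z is the distance from the TCP to the grasp point, in m); z points along the fingers, x is the direction in which the jaws open and shut, and the axes are right-handed (so a half turn about z gives the same grasp; the last joint's range is limited). The gripper opens to 94 mm and grips with 3 to 60 N. Pads are 16 mm wide; open, the fingers measure 119 mm over their backs; the gripper's body (75 mm by 177 mm) begins 78 mm behind the grasp point.
Start: joints at [1.202, 0.3, 1.521, -0, 1.321, -0.067], TCP at [0.163, 0.525, 0.205] pointing down, gripper open.
Joint ranges: [-3.03, 3.03], [-0.79, 2.21], [0.23, 2.52], [-1.04, 4.18], [0, 3.07], [-2.55, 2.55]. Speed limits (rad/s): [2.22, 2.22, 2.57, 3.14, 3.14, 3.14].

### API

Orientations are given as [roll, pitch, yaw] about the fixed x, y, z axes, in that order (R = Rz(yaw) Ry(pitch) Rx(roll)).
In Python, from station import ctrl, viewer, ticket, nets gives the robot as it stands.
- The arm moves only by the tool carry_out, never from a script. Its argument "commands" is one flat list of numbers, 7 for each row, row after row: the closure, from -1 (fully open) to 1 (shut), so that 0 is half open, then the shift along the world's x, y, z in cm, then the turn, a rotation vector about the world's x, y, z in rad. In form: [gripper, tx, ty, tz, ax, ay, az, gripper, tx, ty, tz, ax, ay, az, ...]. A call has 1 to 12 rows; each row is the pose to reach, as a shift and turn from the pose measured when the call began; what a row does not reach only later rows make up. A row lasts 1/12 s, in which the tool goes at most 41.7 mm and 7.16 degrees, less where a joint would pass 70% of its speed; a pose out of reach is approached as far as the arm can. A call with a gripper value outside its range is refused whole. The fingers move at their own pace and stop on an object; "force" is the grip in N (left out, the last holds). Time passes only in rows, so rows that repeat a pose let the fingers close. It gives the time, the measured TCP pose, the force and the opening at its end, in the units of the state.
- ctrl.get_obs(): the state, without advancing time (a new reading comes with each control period).
- viewer.camera(name): name is "scene" or "top" or "wrist"; returns (picture, depth): 400x640x3 uint8, blue, green, red; 400x640 float32, m along the optical axis (not along the pixel's ray), 0 where there is no reading.
- viewer.camera_info(name): a dict with "fx", "fy", "cx", "cy" (pixels), "R" (3x3) and "t" (3): a world point X has camera coordinates R X + t. Camera axes: x right, y down, z forward; pixel columns grow to the right and rows downward; lengths in m; the calibration is good to about 2 mm. A picture is of the moment at which its call begins: read the wrist's pose just before it. camera_info takes no time and is no camera call; for the wrist camera it gives the pose at the moment of the call.
- ticket.hand_in(): hands the job in, once; it reports no verdict.
Trained networks look in the newest picture that a camera, given by its name, has taken for a name from the list of things; names that differ only in an ending like _2 or _b are one class to them, and where a whole thing is asked for, a point or a joint stands for the part that bears it (a point fixed in the world has none). Each returns a list of dicts, best first, with "confidence" (0 to 1); they miss things now and then, are a little off and sometimes report something else, mostly with a low value. They report only what shows in the picture. A call takes as long as a camera call. They do not tell look-alikes from the thing itself.
- nets.silhouettes(camera, thing): "region" (400x640 bool, what is visible of it) and "extent" ([left, top, right, bottom] in pixels, round what is visible of it).
The state is a dict: "time_s": time; "qpos": joint angles; "joint_vel": joint speeds; "tau": joint torques, N m; "ee_pos": TCP position; "eef_rot": TCP orientation; "force": force on the tool from outside, world axes, zero at the start; "moment": the same for the moment, N m; "grip_width": finger opening in m.
Only numpy, scipy, OpenCV 4.12 (cv2) and the standard library are available. Lean on these libraries where they do the work, as an engineer would, in place of code of your own. Each camera call takes 0.05 s, during which the arm holds its last target. There are 200 camera calls.

## Working session

There is one attempt and no reset: what is moved stays moved. The work goes in short steps, Python scripts to look and compute and a tool call to move; the robot and the scene stay as the last step left them, time stands still between calls to the robot, and variables do not carry over. Pictures are saved under pics/ and viewed, about 8 in all and at most 12, crops included, and the job is handed in when it is done.

Besides the shell and the picture viewer there is one more tool, called after "Request:" as a command line: name --argument value ..., lists and objects as JSON in quotes. carry_out: Moves the arm, as the interface text tells. Its arguments: {"type":"object","properties":{"commands":{"type":"array","items":{"type":"number"}},"force":{"type":"number"}},"required":["commands"]}

```bash
mkdir -p pics; ls; cat > h.py <<'E'
import numpy as np, cv2
from station import ctrl, viewer, ticket, nets
def cloud(name, d, info=None):
    i=info or viewer.camera_info(name)
    v,u=np.mgrid[0:400,0:640]
    c=np.stack([(u-i['cx'])/i['fx']*d,(v-i['cy'])/i['fy']*d,d],-1)
    return (c-np.array(i['t']))@np.array(i['R'])   # R^T (c-t)
E
python3 - <<'E'
from h import *
a,da=viewer.camera('scene'); b,db=viewer.camera('top')
cv2.imwrite('pics/s1.png',a); cv2.imwrite('pics/t1.png',b)
np.savez('/tmp/v1.npz',a=a,da=da,b=b,db=db)
P=cloud('top',db)
for th in ['press','lid','pin_grip','spare','pin_stand','tube_rack','beaker','jar']:
    for r in nets.silhouettes('top',th)[:3]:
        m=r['region']&(db>0); p=P[m]
        print(th,round(r['confidence'],2),r['extent'],m.sum(),np.round(np.median(p,0),3),np.round(p.min(0),3),np.round(p.max(0),3))
o=ctrl.get_obs(); print(o['time_s'],o['ee_pos'],o['eef_rot'],o['grip_width'])
E
```

```text
pics
press 0.92 [246.3, 242.9, 286.1, 290.3] 1132 [0.344 0.199 0.031] [ 0.271  0.141 -0.01 ] [0.416 0.269 0.041]
press 0.67 [250.2, 171.9, 298.0, 227.2] 2010 [0.571 0.169 0.029] [ 0.475  0.098 -0.011] [0.663 0.27  0.191]
lid 0.92 [248.9, 249.3, 286.9, 288.6] 1087 [0.342 0.199 0.031] [ 0.268  0.144 -0.005] [0.406 0.255 0.041]
lid 0.63 [247.6, 173.2, 297.9, 228.6] 1899 [0.574 0.169 0.029] [ 0.479  0.1   -0.008] [0.657 0.266 0.191]
lid 0.57 [252.2, 173.1, 292.5, 196.5] 621 [0.608 0.179 0.143] [0.572 0.115 0.027] [0.653 0.243 0.191]
pin_grip 0.5 [385.1, 201.4, 391.4, 211.0] 44 [ 0.543 -0.202  0.089] [ 0.535 -0.213  0.046] [ 0.555 -0.196  0.097]
spare 0.39 [356.5, 199.3, 372.4, 208.7] 88 [ 0.565 -0.116  0.055] [ 0.551 -0.137  0.037] [ 0.582 -0.103  0.1  ]
tube_rack 0.87 [437.3, 177.4, 470.2, 239.2] 1721 [ 0.54  -0.404  0.077] [ 0.433 -0.484 -0.008] [ 0.649 -0.374  0.132]
tube_rack 0.21 [250.0, 174.1, 291.0, 195.0] 612 [0.608 0.178 0.142] [ 0.572  0.115 -0.007] [0.66  0.241 0.191]
beaker 0.97 [189.1, 192.0, 216.7, 212.9] 422 [0.556 0.42  0.037] [ 0.522  0.372 -0.007] [0.588 0.444 0.089]
beaker 0.49 [250.9, 175.5, 297.1, 227.1] 1788 [0.573 0.17  0.03 ] [ 0.479  0.1   -0.005] [0.654 0.263 0.191]
jar 0.47 [328.6, 127.5, 345.7, 146.7] 222 [ 0.771 -0.041  0.072] [ 0.751 -0.063  0.007] [ 0.8   -0.015  0.082]
0.5 [0.16349672 0.52512618 0.20543564] [3.14158087e+00 2.21971767e-05 1.26899460e+00] 0.09373507714460638
```

```bash
python3 - <<'E'
import cv2,numpy as np
z=np.load('/tmp/v1.npz')
b=cv2.resize(z['b'][110:310,170:490],None,fx=2.4,fy=2.4,interpolation=cv2.INTER_CUBIC)
cv2.imwrite('pics/t1c.png',b)
E
```

```text
(no output)
```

View pics/s1.png

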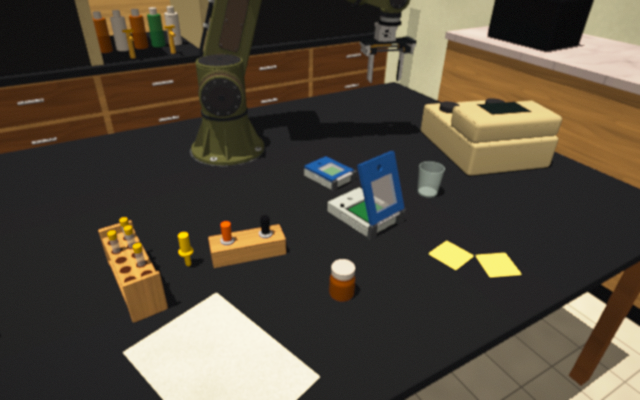

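View pics/t1c.png

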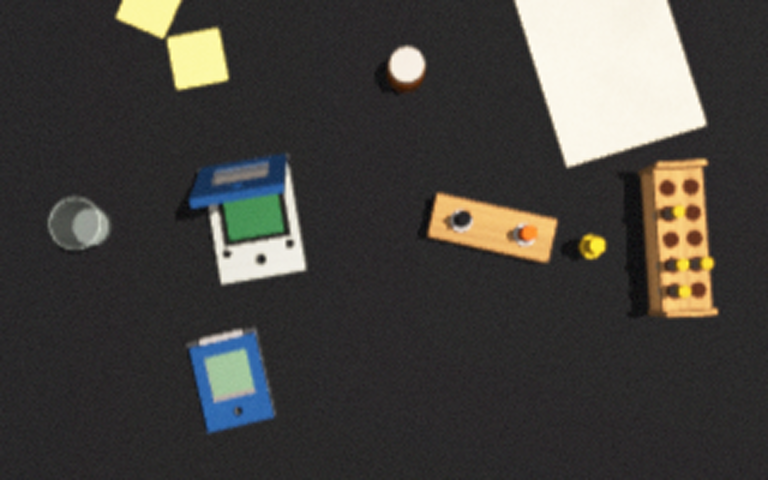

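Candidates, in full top-image pixels:
- **Pin:** orange knob at (389,207) is the one wanted. The yellow look-alike is at (417,212) and the black spare at (362,201).
- **Press:** the larger, open one at (275,205) is the one wanted. The small shut one is at (267,268).

Next I'll measure the press frame and lid angle.

```bash
python3 - <<'E'
from h import *
z=np.load('/tmp/v1.npz')
for n,im,d in(('top',z['b'],z['db']),('scene',z['a'],z['da'])):
    P=cloud(n,d); hsv=cv2.cvtColor(im,cv2.COLOR_BGR2HSV)
    R=(P[...,0]>.46)&(P[...,0]<.7)&(P[...,1]>.06)&(P[...,1]<.3)&(d>0)
    w=R&(hsv[...,1]<60)&(hsv[...,2]>120)&(abs(P[...,2]-.03)<.008)
    print(n,'base',w.sum(),cv2.minAreaRect(P[w][:,:2].astype(np.float32)*1000), np.median(P[w],0))
    bl=R&(hsv[...,0]>95)&(hsv[...,0]<125)&(hsv[...,1]>120)&(P[...,2]>.05)
    q=P[bl]; c=np.median(q,0)
    for _ in range(6):
        u,s,v=np.linalg.svd(q-q.mean(0),full_matrices=False); r=abs((q-q.mean(0))@v[2]); q=q[r<max(.004,np.percentile(r,85))]
    print('lid',len(q),q.mean(0),'n',v[2],'angle',np.arccos(abs(v[2][2])),'yaw n',np.degrees(np.arctan2(v[2][1],v[2][0])),q.min(0),q.max(0))
    o=(P[...,0]>.45)&(P[...,0]<.65)&(P[...,1]<-.14)&(P[...,1]>-.24)&(hsv[...,0]<14)&(hsv[...,1]>190)&(hsv[...,2]>150)&(P[...,2]>.06)
    q=P[o]; print('orange',o.sum(),q.mean(0),q.min(0),q.max(0))
    s=(P[...,0]>.45)&(P[...,0]<.65)&(P[...,1]<-.05)&(P[...,1]>-.27)&(abs(P[...,2]-.045)<.005)
    if s.sum()>20: print('stand',s.sum(),cv2.minAreaRect(P[s][:,:2].astype(np.float32)*1000))
# dark base hole in top view
i=viewer.camera_info('top'); print(i['fx'],i['t'],np.round(i['R'],3).tolist())
def ray(u,v,zz):
    R=np.array(i['R']);t=np.array(i['t']);C=-R.T@t;dv=R.T@np.array([(u-i['cx'])/i['fx'],(v-i['cy'])/i['fy'],1]);return C+dv*(zz-C[2])/dv[2]
print('hole',ray(170+260/2.4,110+259/2.4,.03))
for p in [(220,284),(306,269)]: print('front corner',ray(170+p[0]/2.4,110+p[1]/2.4,.03))
E
```

```text
top base 643 ((558.7340087890625, 169.97531127929688), (148.84776306152344, 120.0068359375), 10.037042617797852) [0.51675569 0.15504654 0.02839903]
lid 338 [0.60911742 0.17901175 0.13861546] n [0.9106376  0.16410027 0.37922325] angle 1.1818396308537906 yaw n 10.21527830582998 [0.57737618 0.11800421 0.05018051] [0.65246478 0.24298991 0.18949233]
orange 8 [ 0.54581508 -0.19886543  0.09296155] [ 0.54008294 -0.20270527  0.08781817] [ 0.55310446 -0.19619117  0.09494883]
stand 691 ((556.3034057617188, -162.49923706054688), (169.9010467529297, 60.24024200439453), 77.88636779785156)
scene base 601 ((568.5311889648438, 169.55953979492188), (170.0675506591797, 123.13697814941406), 9.614045143127441) [0.52542852 0.1346496  0.02772712]
lid 1322 [0.61511479 0.17676956 0.12696657] n [0.91452477 0.15925008 0.37186537] angle 1.1897786362262313 yaw n 9.878108429926426 [0.57917423 0.11618942 0.05018389] [0.65727185 0.24592045 0.18663606]
orange 95 [ 0.55261101 -0.20947947  0.08185364] [ 0.53785425 -0.215847    0.0612856 ] [ 0.55979659 -0.1948634   0.09418482]
stand 1065 ((557.0067138671875, -161.57620239257812), (170.549560546875, 66.55549621582031), 78.53141021728516)
435.5821863292907 [0.00353056 0.55170468 1.46855275] [[0.009, -1.0, -0.006], [-0.999, -0.009, -0.052], [0.052, 0.006, -0.999]]
hole [0.50985487 0.16012805 0.03      ]
front corner [0.47434108 0.2156922  0.03      ]
front corner [0.4964141  0.09543022 0.03      ]
```

Request:
carry_out --commands '[1,0,0,6.5,0,0,0,1,0,0,6.5,0,0,0.1,1,52.9,-33.3,6.5,0,0,0.476,1,52.9,-33.3,6.5,0,0,0.476,1,52.9,-33.3,6.5,0,0,0.476,1,52.9,-33.3,6.5,0,0,0.476,1,52.9,-33.3,6.5,0,0,0.476,1,52.9,-33.3,6.5,0,0,0.476,1,52.9,-33.3,6.5,0,0,0.476,1,52.9,-33.3,6.5,0,0,0.476,1,52.9,-33.3,6.5,0,0,0.476,1,52.9,-33.3,6.5,0,0,0.476]' --force 20

```text
time_s: 1.5
ee_pos: [0.5079, 0.308, 0.2706]
eef_rot: [3.141, -0.0, 1.745]
force: [0.3, -0.4, 0.3]
grip_width: 0.0176
```

Request:
carry_out --commands '[1,18.4,-11.6,0,0,0,0,1,18.4,-11.6,0,0,0,0,1,18.4,-11.6,0,0,0,0,1,18.4,-11.6,0,0,0,0,1,18.4,-11.6,0,0,0,0,1,18.4,-11.6,0,0,0,0,1,18.4,-11.6,0,0,0,0,1,18.4,-11.6,-12,0,0,0,1,18.4,-11.6,-12,0,0,0,1,18.4,-11.6,-12,0,0,0,1,18.4,-11.6,-12,0,0,0,1,18.4,-11.6,-12,0,0,0]'

```text
time_s: 2.5
ee_pos: [0.6909, 0.1927, 0.1504]
eef_rot: [-3.139, -0.0, 1.746]
force: [0.3, 0.8, 1.9]
grip_width: 0.0002
```

```bash
python3 - <<'E'
from h import *
o=ctrl.get_obs(); p=np.array(o['ee_pos']); print(o['time_s'],p,o['eef_rot'],o['force'])
ex=np.array([.985,.174,0]);h=np.array([.643,.1835,0])
rho=.122
for a in [1.19,1.05,.9,.75,.6,.45,.32,.2,.12,.06,.03]:
    s=-rho*np.cos(a)+.007*np.sin(a)+.008; z=.036+rho*np.sin(a)+.007*np.cos(a)
    q=h+ex*s; q[2]=z; print(a,np.round((q-p)*100,1))
E
```

```text
2.5 [0.69088527 0.19269652 0.15039436] [-3.13941853e+00 -6.67971003e-05  1.74582394e+00] [0.2702374  0.77301559 1.91621564]
1.19 [-7.8 -1.5  0.1]
1.05 [-9.4 -1.7 -0.5]
0.9 [-10.9  -2.   -1.4]
0.75 [-12.3  -2.3  -2.6]
0.6 [-13.5  -2.5  -4. ]
0.45 [-14.5  -2.6  -5.5]
0.32 [-15.2  -2.8  -6.9]
0.2 [-15.6  -2.8  -8.3]
0.12 [-15.8  -2.9  -9.3]
0.06 [-16.   -2.9 -10. ]
0.03 [-16.   -2.9 -10.4]
```

Request:
carry_out --commands '[1,-4,-0.7,0,0,0,0,1,-7,-1.3,0.1,0,0,0,1,-7.8,-1.5,0.1,0,0,0,1,-8.6,-1.6,-0.2,0,0,0,1,-9.4,-1.7,-0.5,0,0,0,1,-10.1,-1.85,-0.9,0,0,0,1,-10.9,-2.0,-1.4,0,0,0,1,-11.6,-2.15,-2,0,0,0,1,-12.3,-2.3,-2.6,0,0,0,1,-12.9,-2.4,-3.3,0,0,0,1,-13.5,-2.5,-4,0,0,0,1,-13.5,-2.5,-4,0,0,0]'

```text
time_s: 3.5
ee_pos: [0.5552, 0.1679, 0.1107]
eef_rot: [-3.14, -0.0, 1.746]
force: [0.3, -0.3, -0.1]
grip_width: 0.0004
```

Request:
carry_out --commands '[1,-0.5,-0.1,-0.8,0,0,0,1,-1.0,-0.1,-1.5,0,0,0,1,-1.4,-0.2,-2.2,0,0,0,1,-1.7,-0.3,-2.9,0,0,0,1,-2.0,-0.3,-3.6,0,0,0,1,-2.1,-0.3,-4.3,0,0,0,1,-2.3,-0.4,-4.8,0,0,0,1,-2.4,-0.4,-5.3,0,0,0,1,-2.5,-0.4,-5.8,0,0,0,1,-2.5,-0.4,-6.1,0,0,0,1,-2.5,-0.4,-6.3,0,0,0,1,-2.5,-0.4,-6.3,0,0,0]'

```text
time_s: 4.5
ee_pos: [0.5301, 0.1639, 0.0475]
eef_rot: [-3.139, -0.0, 1.746]
force: [-1.3, 0.4, 0.4]
grip_width: 0.0005
```

Request:
carry_out --commands '[1,0,0,-0.2,0,0,0,1,0,0,-0.2,0,0,0,-1,0,0,4,0,0,0,-1,-2,0,8,0,0,0,-1,-2,0,12,0,0,0,-1,-2,0,16,0,0,0,-1,-2,0,18,0,0,0,-1,-2,0,18,0,0,0,-1,-2,0,18,0,0,0]'

```text
time_s: 5.25
ee_pos: [0.5104, 0.1639, 0.2281]
eef_rot: [-3.141, -0.0, 1.746]
force: [0.3, 0.0, -0.4]
grip_width: 0.0437
```

```bash
python3 - <<'E'
from h import *
print(ctrl.get_obs()['ee_pos'],ctrl.get_obs()['eef_rot'],ctrl.get_obs()['force'])
i=viewer.camera_info('wrist')
w,d=viewer.camera('wrist'); cv2.imwrite('pics/w1.png',w)
P=cloud('wrist',d,i); np.savez('/tmp/w1.npz',w=w,d=d,P=P)
hsv=cv2.cvtColor(w,cv2.COLOR_BGR2HSV)
bl=(hsv[...,0]>95)&(hsv[...,0]<125)&(hsv[...,1]>120)&(d>0)&(P[...,2]>.03)
q=P[bl]
for _ in range(6):
    u,s,v=np.linalg.svd((q-q.mean(0))[::max(1,len(q)//5000)],full_matrices=False); r=abs((q-q.mean(0))@v[2]); q=q[r<max(.003,np.percentile(r,90))]
print(len(q),q.mean(0),v[2],q.min(0),q.max(0),cv2.minAreaRect(q[:,:2].astype(np.float32)*1000))
E
```

```text
[0.51041758 0.16394497 0.22812447] [-3.14136148e+00 -2.60419777e-04  1.74618960e+00] [ 0.3288037   0.03682974 -0.40568105]
6044 [0.40859006 0.18639959 0.0399404 ] [ 0.06352385 -0.01751804 -0.99782656] [0.28285245 0.11178161 0.03012005] [0.58029658 0.25261953 0.05024927] ((425.8949890136719, 186.18316650390625), (113.46455383300781, 297.07696533203125), 81.6126708984375)
```

View pics/w1.png

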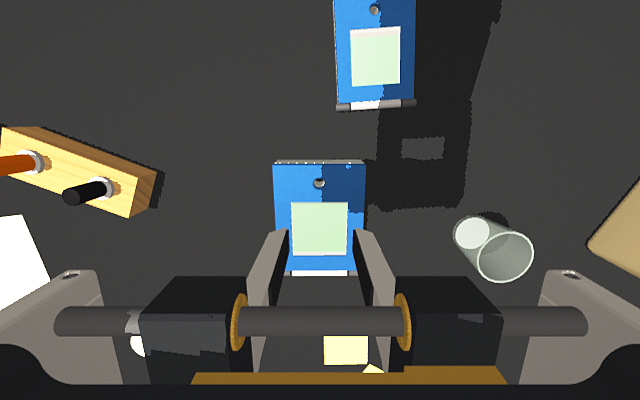

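The wrist view shows the large lid down on the studs. Its hole is at (319,183), the small press is at the top (375,50), and the stand is at left.

```bash
cat >> h.py <<'E'
def ray(i,u,v,zz):
    R=np.array(i['R']);t=np.array(i['t']);C=-R.T@t;dv=R.T@np.array([(u-i['cx'])/i['fx'],(v-i['cy'])/i['fy'],1]);return C+dv*(zz-C[2])/dv[2]
def lidlook(n,w,d,i,hz=.048):
    P=cloud(n,d,i); hsv=cv2.cvtColor(w,cv2.COLOR_BGR2HSV)
    blue=(hsv[...,0]>95)&(hsv[...,0]<125)&(hsv[...,1]>120)
    ex=np.array([.985,.174]);s=(P[...,:2]-np.array([.643,.1835]))@ex
    t=(P[...,:2]-np.array([.643,.1835]))@np.array([-.174,.985])
    m=blue&(s<0)&(s>-.17)&(abs(t)<.07)&(d>0)&(P[...,2]>.033)&(P[...,2]<.065)
    A=np.c_[s[m],np.ones(m.sum())]; c=np.linalg.lstsq(A,P[m][:,2],rcond=None)[0]
    print(n,'lid angle',-c[0],'z at hinge',c[1],m.sum(), 's range',np.percentile(s[m],[1,99]),'t',np.percentile(t[m],[1,99]))
    box=(s<-.115)&(s>-.155)&(abs(t)<.02)
    k=cv2.connectedComponentsWithStats((box&~blue).astype(np.uint8))
    for j in range(1,k[0]):
        if k[2][j][4]>4: print('hole px',k[3][j],k[2][j],'world',ray(i,*k[3][j],hz))
E
python3 - <<'E'
from h import *
i=viewer.camera_info('wrist'); w=np.load('/tmp/w1.npz'); lidlook('wrist',w['w'],w['d'],i)
b,d=viewer.camera('top'); lidlook('top',b,d,viewer.camera_info('top'))
E
```

```text
wrist lid angle 0.03688728718549776 z at hinge 0.04152042665028872 5488 s range [-0.15880618 -0.00731186] t [-0.05699371  0.06075999]
hole px [318.84210526 182.75      ] [314 179  11   9  76] world [0.50931996 0.16169044 0.048     ]
hole px [276.32739421 274.45657016] [260 228  29  79 898] world [0.65109793 0.1251489  0.048     ]
hole px [283.35343438 369.69009997] [ 221  335  168   51 3101] world [0.81679765 0.15862753 0.048     ]
hole px [297.33333333 335.83333333] [295 335   5   2   6] world [0.74939039 0.1706061  0.048     ]
hole px [318.         335.85714286] [315 335   7   2   7] world [0.74394023 0.20160878 0.048     ]
hole px [342.42857143 335.85714286] [340 335   6   2   7] world [0.73744726 0.23824672 0.048     ]
hole px [329. 336.] [327 336   5   1   5] world [0.74127295 0.21815421 0.048     ]
hole px [363. 336.] [361 336   5   1   5] world [0.73223451 0.26915543 0.048     ]
hole px [369.5 336. ] [367 336   6   1   6] world [0.73050658 0.27890561 0.048     ]
hole px [373.16666667 390.16666667] [371 389   5   3   6] world [0.83241231 0.30800836 0.048     ]
hole px [325.4 394. ] [325 392   2   5   5] world [0.85380587 0.23307477 0.048     ]
top lid angle 0.021740602984278896 z at hinge 0.04160212944861013 363 s range [-0.15480048 -0.00560082] t [-0.0583778   0.06058077]
hole px [253.8847352  212.28660436] [244 202  21  21 321] world [0.52743487 0.23982366 0.048     ]
```

Request:
carry_out --commands '[-1,3.7,-37,0,0,0,-1.956,-1,3.7,-37,0,0,0,-1.956,-1,3.7,-37,0,0,0,-1.956,-1,3.7,-37,0,0,0,-1.956,-1,3.7,-37,0,0,0,-1.956,-1,3.7,-37,0,0,0,-1.956,-1,3.7,-37,0,0,0,-1.956,-1,3.7,-37,0,0,0,-1.956,-1,3.7,-37,0,0,0,-1.956,-1,3.7,-37,0,0,0,-1.956,-1,3.7,-37,0,0,0,-1.956,-1,3.7,-37,0,0,0,-1.956]'

```text
time_s: 6.35
ee_pos: [0.5462, -0.2069, 0.2238]
eef_rot: [-3.136, 0.002, 0.239]
force: [-0.1, -0.2, 0.4]
grip_width: 0.0943
```

Request:
carry_out --commands '[-1,0,0,0,0,0,-0.46,-1,0,0,0,0,0,-0.46,-1,0,0,0,0,0,-0.46,-1,0,0,0,0,0,-0.46,-1,0,0,0,0,0,-0.46]'

```text
time_s: 6.77
ee_pos: [0.5458, -0.2068, 0.222]
eef_rot: [-3.135, 0.005, -0.226]
force: [-0.3, -0.4, 0.4]
grip_width: 0.0938
```

```bash
python3 - <<'E'
from h import *
print(ctrl.get_obs()['ee_pos'],ctrl.get_obs()['eef_rot'],ctrl.get_obs()['force'])
i=viewer.camera_info('wrist')
w,d=viewer.camera('wrist'); cv2.imwrite('pics/w2.png',w)
P=cloud('wrist',d,i); np.savez('/tmp/w2.npz',w=w,d=d,P=P)
hsv=cv2.cvtColor(w,cv2.COLOR_BGR2HSV)
o=((hsv[...,0]<14)&(hsv[...,1]>190)&(hsv[...,2]>120)&(d>0)&(P[...,2]>.06)&(P[...,2]<.11)&(np.hypot(P[...,0]-.547,P[...,1]+.206)<.05))
q=P[o]; print(o.sum(),q.mean(0),q.min(0),q.max(0))
t=o&(P[...,2]>.091); print('top',t.sum(),P[t].mean(0),P[t].min(0),P[t].max(0),cv2.minEnclosingCircle(P[t][:,:2].astype(np.float32)))
s=(abs(P[...,2]-.045)<.004)&(abs(P[...,0]-.55)<.1)&(P[...,1]<-.05)&(P[...,1]>-.27)&(d>0)
print('stand',cv2.minAreaRect(P[s][:,:2].astype(np.float32)*1000))
# collar: white/grey
c=(hsv[...,1]<70)&(hsv[...,2]>90)&(abs(P[...,2]-.05)<.006)&(np.hypot(P[...,0]-.547,P[...,1]+.206)<.03)
print('collar',c.sum(),cv2.minEnclosingCircle(P[c][:,:2].astype(np.float32)) if c.sum() else '')
E
```

```text
[ 0.54578327 -0.20681153  0.22202858] [-3.13506617  0.00496962 -0.22594566] [-0.25270972 -0.37966965  0.38699938]
35 [ 0.54810695 -0.2002009   0.0936043 ] [ 0.53783014 -0.20863449  0.08906067] [ 0.5582253  -0.19572282  0.09584733]
top 32 [ 0.54854809 -0.2003978   0.09394881] [ 0.53783014 -0.20863449  0.09163479] [ 0.5582253  -0.19589751  0.09584733] ((0.5481109619140625, -0.2056512087583542), 0.010389446280896664)
stand ((557.2759399414062, -162.6517333984375), (170.49371337890625, 60.11814880371094), 77.86698150634766)
collar 157 ((0.5481126308441162, -0.20543771982192993), 0.015528732910752296)
```

View pics/w2.png

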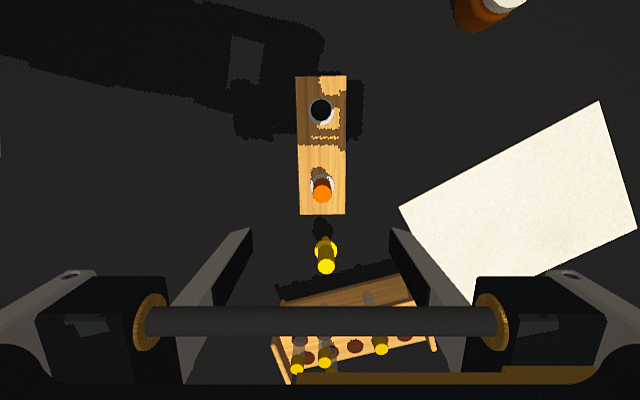

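The wrist view confirms the orange knob at (321,188), directly below the tool. The yellow look-alike is at (326,255) and the black spare at (320,110). I'll descend and grip.

Request:
carry_out --commands '[-1,0.23,0.13,-3,-0.0075,-0.0034,0.015,-1,0.23,0.13,-7,-0.0075,-0.0034,0.015,-1,0.23,0.13,-11,-0.0075,-0.0034,0.015,-1,0.23,0.13,-14,-0.0075,-0.0034,0.015,-1,0.23,0.13,-16,-0.0075,-0.0034,0.015,-1,0.23,0.13,-16.6,-0.0075,-0.0034,0.015,-1,0.23,0.13,-16.6,-0.0075,-0.0034,0.015]'

```text
time_s: 7.4
ee_pos: [0.5473, -0.2052, 0.0545]
eef_rot: [-3.141, 0.003, -0.202]
force: [0.0, -0.0, -0.0]
grip_width: 0.094
```

Request:
carry_out --commands '[1,0,0,0,0,0,0,1,0,0,0,0,0,0,1,0,0,0,0,0,0,1,0,0,0,0,0,0,1,0,0,0,0,0,0,1,0,0,0,0,0,0,1,0,0,0,0,0,0,1,0,0,0,0,0,0,1,0,0,0,0,0,0,1,0,0,0,0,0,0]' --force 45

```text
time_s: 8.23
ee_pos: [0.5473, -0.2051, 0.0545]
eef_rot: [-3.141, 0.003, -0.202]
force: [-0.2, 0.3, -0.5]
grip_width: 0.0306
```

```bash
python3 - <<'E'
from h import *
o=ctrl.get_obs(); print(o['ee_pos'],o['eef_rot'],o['force'],o['grip_width'])
E
```

```text
[ 0.5472598  -0.20512925  0.05449172] [-3.14093904e+00  3.13141187e-03 -2.02477023e-01] [-0.1606177   0.32751597 -0.45650171] 0.030622440735609793
```

Request:
carry_out --commands '[1,0,0,0,0,0,0,1,0,0,0,0,0,0,1,0,0,0,0,0,0,1,0,0,0,0,0,0,1,0,0,0,0,0,0]'

```text
time_s: 8.65
ee_pos: [0.5473, -0.2051, 0.0545]
eef_rot: [-3.141, 0.003, -0.202]
force: [0.3, 0.2, -0.2]
grip_width: 0.0212
```

Request:
carry_out --commands '[1,0,0,3,0,-0.003,0,1,0,0,6,0,-0.003,0,1,0,0,10,0,-0.003,0,1,0,0,13,0,-0.003,0,1,0,0,14,0,-0.003,0,1,0,0,14,0,-0.003,0]'

```text
time_s: 9.15
ee_pos: [0.5481, -0.2055, 0.197]
eef_rot: [-3.141, -0.004, -0.202]
force: [0.5, 1.1, -1.2]
grip_width: 0.0214
```

Request:
carry_out --commands '[1,-3.9,36.6,0,0,0.004,0,1,-3.9,36.6,0,0,0.004,0,1,-3.9,36.6,0,0,0.004,0,1,-3.9,36.6,0,0,0.004,0,1,-3.9,36.6,0,0,0.004,0,1,-3.9,36.6,0,0,0.004,0,1,-3.9,36.6,0,0,0.004,0,1,-3.9,36.6,0,0,0.004,0,1,-3.9,36.6,0,0,0.004,0,1,-3.9,36.6,0,0,0.004,0,1,-3.9,36.6,-4,0,0.004,0,1,-3.9,36.6,-7,0,0.004,0]'

```text
time_s: 10.15
ee_pos: [0.5082, 0.1607, 0.1241]
eef_rot: [3.14, 0.001, -0.201]
force: [-0.2, 0.0, -1.1]
grip_width: 0.0216
```

Request:
carry_out --commands '[1,0,0,0,0,0,0,1,0,0,0,0,0,0]'

```text
time_s: 10.32
ee_pos: [0.507, 0.1601, 0.122]
eef_rot: [3.138, 0.005, -0.201]
force: [-0.9, -0.0, -0.6]
grip_width: 0.0213
```

```bash
python3 - <<'E'
from h import *
o=ctrl.get_obs(); print(o['ee_pos'],o['eef_rot'],o['force'],o['grip_width'])
i=viewer.camera_info('wrist'); w,d=viewer.camera('wrist'); 
j=viewer.camera_info('scene'); s,ds=viewer.camera('scene')
np.savez('/tmp/v3.npz',w=w,d=d,s=s,ds=ds)
a=cv2.resize(w[100:300,220:420],None,fx=2,fy=2,interpolation=cv2.INTER_CUBIC)
p=np.array(j['R'])@np.array([.51,.161,.06])+j['t']; u=int(p[0]/p[2]*j['fx']+j['cx']); v=int(p[1]/p[2]*j['fy']+j['cy'])
print('scene px',u,v)
b=cv2.resize(s[v-50:v+50,u-50:u+50],(400,400),interpolation=cv2.INTER_CUBIC)
cv2.imwrite('pics/c3.png',np.hstack([a,b]))
for nm,q in (('hole',[.5095,.161,.048]),('footpred',[o['ee_pos'][0],o['ee_pos'][1],o['ee_pos'][2]-.0475])):
    for n,k in (('wrist',i),('scene',j)):
        c=np.array(k['R'])@np.array(q)+k['t']; print(nm,n,c[0]/c[2]*k['fx']+k['cx'],c[1]/c[2]*k['fy']+k['cy'])
E
```

```text
[0.50695294 0.16008289 0.12195441] [ 3.13820313  0.00537416 -0.20123009] [-0.90517973 -0.02191545 -0.60639864] 0.021254231790696278
scene px 349 188
hole wrist 322.127235697173 206.6891665888888
hole scene 349.6224000548905 191.87272463283344
footpred wrist 319.40262461975294 217.51609270407144
footpred scene 349.4131802957028 183.17806222890184
```

View pics/c3.png

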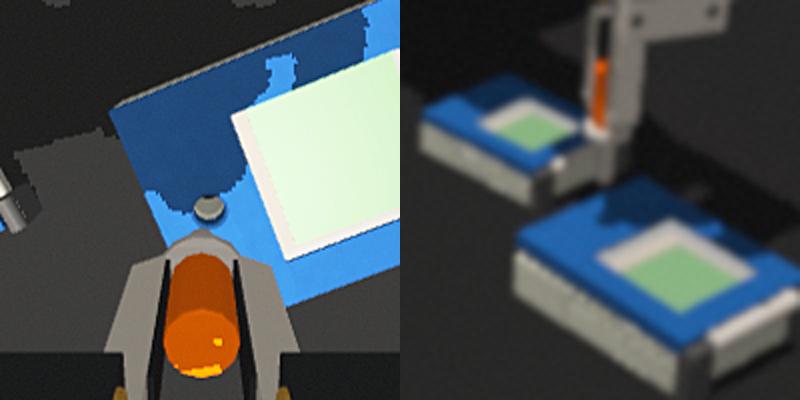

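```bash
python3 - <<'E'
from h import *
o=ctrl.get_obs(); print(o['ee_pos'],o['eef_rot'],o['force'])
i=viewer.camera_info('wrist'); w,d=viewer.camera('wrist'); np.savez('/tmp/v4.npz',w=w,d=d)
P=cloud('wrist',d,i); hsv=cv2.cvtColor(w,cv2.COLOR_BGR2HSV)
# hole outline: lightness jumps differ, use non-blue OR dark crescent inside a window; show hsv rows
win=(slice(190,218),slice(308,340))
bl=((hsv[...,0]>95)&(hsv[...,0]<125)&(hsv[...,1]>120))
print('\n'.join(''.join('.' if bl[r,c] and hsv[r,c,2]>150 else ('-' if bl[r,c] else '#') for c in range(306,342)) for r in range(188,220)))
k=bl&(d>0)&(abs(P[...,2]-.045)<.01)&(np.hypot(P[...,0]-.51,P[...,1]-.161)<.03)
print('lid z near hole',np.median(P[k][:,2]))
og=(hsv[...,0]<14)&(hsv[...,1]>190)&(d>0)&(np.hypot(P[...,0]-o['ee_pos'][0],P[...,1]-o['ee_pos'][1])<.03)
zt=np.percentile(P[og][:,2],97); t=og&(P[...,2]>zt-.003)
print('knob top',zt,t.sum(),cv2.minEnclosingCircle(P[t][:,:2].astype(np.float32)),P[t].mean(0))
print(d[190:216:4,324])
E
```

```text
[0.5087575  0.16051446 0.1251344 ] [ 3.14083153e+00 -1.39039173e-04 -2.01467047e-01] [-0.19218542 -0.15730996 -0.05764999]
---------------------------------...
---------------------------------...
-------------------------------.....
-------------------------------.....
------------------------------......
-------------------------...........
------------------------............
------------------------............
----------------------..............
----------------------..............
-------------#-######...............
-----------###########..............
----------#############.............
---------##############.............
---------###############............
..-------###############............
...-.....##############-............
.........##############-............
.........##############-............
.........-############--............
..........-##########---............
..........----#####----.............
...........-----------..............
............---------...............
..............-----.................
....................................
.............####...................
...........########.................
.........###########................
........#############...............
......#################.............
....#####################...........
lid z near hole 0.04802436447415727
knob top 0.16675310536783514 966 ((0.5099666118621826, 0.1600986272096634), 0.010977445170283318) [0.51010552 0.1611036  0.16575263]
[0.26289558 0.26459455 0.31554148 0.30422765 0.29126105 0.27865973
 0.2704313 ]
```

```bash
python3 - <<'E'
from h import *
o=ctrl.get_obs(); print(o['ee_pos'],o['eef_rot'])
i=viewer.camera_info('wrist'); print('hole',ray(i,322.3,205.2,.048), 'cam',-np.array(i['R']).T@np.array(i['t']))
w=np.load('/tmp/w1.npz')
E
```

```text
[0.50901576 0.16058916 0.12563307] [ 3.14131967e+00 -1.23816336e-03 -2.01459000e-01]
hole [0.51233343 0.16194205 0.048     ] cam [0.52598028 0.23849557 0.30495463]
```

Request:
carry_out --commands '[1,0.17,0.07,-1,0,0.001,0,1,0.17,0.07,-2,0,0.001,0,1,0.17,0.07,-2.6,0,0.001,0,1,0.17,0.07,-2.6,0,0.001,0,1,0.17,0.07,-2.6,0,0.001,0]'

```text
time_s: 10.88
ee_pos: [0.5105, 0.1612, 0.0992]
eef_rot: [3.141, 0.001, -0.201]
force: [0.3, 0.8, -0.3]
grip_width: 0.0213
```

```bash
python3 - <<'E'
from h import *
o=ctrl.get_obs(); print(o['ee_pos'],o['eef_rot'],o['force'])
w,d=viewer.camera('wrist'); i=viewer.camera_info('wrist')
a=cv2.resize(w[160:260,270:370],None,fx=5,fy=5,interpolation=cv2.INTER_CUBIC)
cv2.imwrite('pics/c4.png',a)
o=ctrl.get_obs(); print(o['ee_pos'])
for nm,q in (('hole',[.5107,.1613,.048]),('foot',[o['ee_pos'][0],o['ee_pos'][1],o['ee_pos'][2]-.0475])):
    c=np.array(i['R'])@np.array(q)+i['t']; print(nm,(c[0]/c[2]*i['fx']+i['cx']-270)*5,(c[1]/c[2]*i['fy']+i['cy']-160)*5)
E
```

```text
[0.51049875 0.16122021 0.09919807] [ 3.14071043e+00  6.38085790e-04 -2.01465440e-01] [ 0.31555272  0.79033555 -0.33626398]
[0.51074373 0.16128912 0.09963279]
hole 245.43518476207197 280.42404318344506
foot 245.57632297086286 288.3735330530691
```

View pics/c4.png

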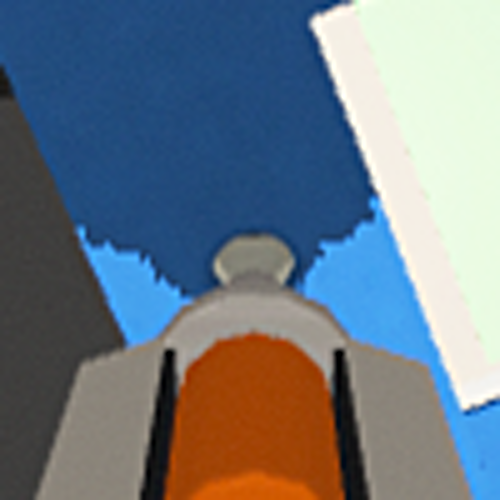

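```bash
python3 - <<'E'
from h import *
from scipy.optimize import least_squares
i=viewer.camera_info('wrist'); w,d=viewer.camera('wrist')
o=ctrl.get_obs(); tcp=np.array(o['ee_pos']); print(tcp,o['eef_rot'],o['force'])
P=cloud('wrist',d,i); hsv=cv2.cvtColor(w,cv2.COLOR_BGR2HSV)
for r in range(204,220): print(r,' '.join('%3d'%(1000*P[r,c,2]) for c in range(308,334)),'|',' '.join('%3d'%hsv[r,c,2] for c in range(312,330)))
m=(P[...,2]>.052)&(P[...,2]<.09)&(np.hypot(P[...,0]-tcp[0],P[...,1]-tcp[1])<.012)
q=P[m]; print(m.sum(),q.min(0),q.max(0))
f=least_squares(lambda c:np.hypot(q[:,0]-c[0],q[:,1]-c[1])-.006,tcp[:2],loss='soft_l1',f_scale=.0005); print('shank axis',f.x)
# collar circle: near z of collar
m=(P[...,2]>tcp[2]-.009)&(P[...,2]<tcp[2]-.001)&(np.hypot(P[...,0]-tcp[0],P[...,1]-tcp[1])<.02)&(hsv[...,1]<60)
q=P[m]; print('collar',m.sum(),q.mean(0),cv2.minEnclosingCircle(q[:,:2].astype(np.float32)))
E
```

```text
[0.51086954 0.16134223 0.09988076] [ 3.14128286e+00 -5.69255073e-04 -2.01440507e-01] [-0.64931981 -0.38694554 -0.66327069]
204  47  48  48  47  49  48  47  48  47  47  48  47  48  47  46  48  47  47  47  48  46  48  48  47  47  47 | 120 120 122 121 120 123 123 123 126 122 124 123 124 122 121 120 124 120
205  48  48  47  47  47  48  48  47  48 278  48  47  47  47  48  49  48  47  48  48  46  48  48  48  46  48 | 120 122 123 124 122 120 118 115 117 117 115 117 119 121 121 121 124 125
206  47  48  48  48  48  48  47  48  48  49  48  47  47  48  46  48  48  47  47  48  47  48  49  47  46  48 | 119 119 121 116 116 110  94  81  84  83  95 106 110 111 121 123 119 123
207  48  48  47  48  47  47  48  47  46  46   0   0   0   0   0  46  46  48  48  47  47  48  46  48  48  47 | 119 120 114 107 103 115  96  95  93  96 109 114 108 101 110 117 122 124
208  48  48  48  48  48  48  47  47   6   4   3   2   3   2   2   4   5   9  47  47  47  47  48  47  47  47 | 122 111 102 105 112 145 142 142 141 142 140 140 138 112 101 104 116 124
209  50  48  48  48  48  48  46  12   9   7   6   6   6   7   6   6
[... 1453 characters left out ...]
 92  92  92  91  39  44  47  47  47  47  47 |  97  89 113 117 123 125 123 125 123 123 123 122 122 122 106  94  98 196
218  48  49  48  48  46  91  92  94  95  94  94  94  95  95  94  94  94  94  94  92  92  46  47  46  48  47 | 108 131 126 132 135 136 136 133 135 134 128 130 131 131 132 129 108 159
219  49  47  91  91  93  94  95  95  96  95  96  95  96  95  95  96  95  95  95  95  93  93  92  47  48  48 | 129 139 136 156 161 161 160 159 161 159 152 152 153 153 154 142 134 128
20 [0.50900156 0.16347688 0.05596089] [0.51621081 0.16635469 0.06321092]
shank axis [0.51141388 0.15997187]
collar 363 [0.51411086 0.17121901 0.09591467] ((0.5135329961776733, 0.1676889806985855), 0.012865426950156689)
```

```bash
python3 - <<'E'
from h import *
from scipy.optimize import least_squares
i=viewer.camera_info('wrist'); tcp=np.array(ctrl.get_obs()['ee_pos']); print(tcp)
L=[(208,315.5),(209,314.5),(210,313.5),(211,312.5),(212,312.5),(213,311.5),(214,311.5),(215,311.5)]
Rr=[(208,325.5),(209,326.5),(210,327.5),(211,327.5),(212,328.5),(213,328.5),(214,328.5),(215,328.5)]
T=[(207.3,c) for c in range(318,323)]
q=np.array([ray(i,c,r,.0478) for r,c in L+Rr+T])
f=least_squares(lambda c:np.hypot(q[:,0]-c[0],q[:,1]-c[1])-.0075,tcp[:2]); print('hole',f.x,np.sqrt(np.mean(f.fun**2)))
f=least_squares(lambda c:np.hypot(q[:,0]-c[0],q[:,1]-c[1])-c[2],[*tcp[:2],.0075]); print('hole free r',f.x)
E
```

```text
[0.51086954 0.16134223 0.09988076]
hole [0.51190296 0.16177949] 0.00023933238415028085
hole free r [0.51189328 0.16173458 0.00753507]
```

Request:
carry_out --commands '[1,0.05,0.16,0,0,0,0,1,0.05,0.16,-0.3,0,0,0,1,0.05,0.16,-0.6,0,0,0,1,0.05,0.16,-0.8,0,0,0,1,0.05,0.16,-0.9,0,0,0,1,0.05,0.16,-0.9,0,0,0]'

```text
time_s: 11.48
ee_pos: [0.5112, 0.1629, 0.0905]
eef_rot: [3.141, -0.0, -0.201]
force: [0.0, 0.6, -0.9]
grip_width: 0.0213
```

Request:
carry_out --commands '[1,0,0,-0.5,0,0,0,1,0,0,-1.0,0,0,0,1,0,0,-1.4,0,0,0,1,0,0,-1.8,0,0,0,1,0,0,-1.8,0,0,0,1,0,0,-1.8,0,0,0]'

```text
time_s: 11.98
ee_pos: [0.5111, 0.1629, 0.0722]
eef_rot: [3.141, 0.0, -0.201]
force: [0.3, -0.8, -0.5]
grip_width: 0.0217
```

Request:
carry_out --commands '[1,0,0,-0.4,0,0,0,1,0,0,-0.8,0,0,0,1,0,0,-1.2,0,0,0,1,0,0,-1.4,0,0,0,1,0,0,-1.4,0,0,0,1,0,0,-1.4,0,0,0]'

```text
time_s: 12.48
ee_pos: [0.5111, 0.1628, 0.0581]
eef_rot: [3.141, 0.001, -0.201]
force: [-0.1, -0.7, -0.5]
grip_width: 0.0214
```

Now I'll press down to shut the lid. The seated TCP is about 0.0525.

Request:
carry_out --commands '[1,0,0,-0.3,0,0,0,1,0,0,-0.5,0,0,0,1,0,0,-0.6,0,0,0,1,0,0,-0.6,0,0,0,1,0,0,-0.6,0,0,0]' --force 60

```text
time_s: 12.9
ee_pos: [0.5112, 0.1629, 0.0526]
eef_rot: [3.141, 0.0, -0.201]
force: [-2.3, -1.1, 7.2]
grip_width: 0.0213
```

Request:
carry_out --commands '[1,0,0,-0.1,0,0,0,1,0,0,-0.2,0,0,0,1,0,0,-0.2,0,0,0,1,0,0,-0.2,0,0,0]'

```text
time_s: 13.23
ee_pos: [0.5112, 0.1629, 0.0522]
eef_rot: [3.141, -0.0, -0.201]
force: [-10.9, -3.4, 21.9]
grip_width: 0.0213
```

Request:
carry_out --commands '[1,-0.06,-0.02,-0.1,0,0,0,1,-0.06,-0.02,-0.1,0,0,0,1,-0.06,-0.02,-0.15,0,0,0,1,-0.06,-0.02,-0.15,0,0,0]'

```text
time_s: 13.57
ee_pos: [0.5112, 0.1629, 0.0523]
eef_rot: [-3.141, -0.002, -0.201]
force: [-6.0, -1.9, 19.4]
grip_width: 0.0212
```

```bash
python3 - <<'E'
from h import *
i=viewer.camera_info('wrist'); w,d=viewer.camera('wrist'); lidlook('wrist',w,d,i)
s,ds=viewer.camera('scene'); lidlook('scene',s,ds,viewer.camera_info('scene'))
o=ctrl.get_obs(); tcp=o['ee_pos']; print(o['time_s'],tcp,o['eef_rot'],o['force'],o['moment'],o['grip_width'])
P=cloud('wrist',d,i); hsv=cv2.cvtColor(w,cv2.COLOR_BGR2HSV)
og=(hsv[...,0]<14)&(hsv[...,1]>190)&(d>0)&(np.hypot(P[...,0]-tcp[0],P[...,1]-tcp[1])<.03)
print('knob top z',np.percentile(P[og][:,2],[90,97]))
a=cv2.resize(w[120:320,220:420],(500,500),interpolation=cv2.INTER_CUBIC); cv2.imwrite('pics/c5.png',a)
E
```

```text
wrist lid angle 0.0007090533783871806 z at hinge 0.04301270361856798 18739 s range [-0.15695661 -0.005085  ] t [-0.05654274  0.06158762]
hole px [314.99093904 260.69975288] [ 272  216   86   91 4856] world [0.50494789 0.14621295 0.048     ]
hole px [350.53666312 367.7205101 ] [320 335  48  50 941] world [0.51352866 0.04614192 0.048     ]
hole px [284.33072917 355.6796875 ] [276 337  17  36 384] world [0.46359251 0.06868971 0.048     ]
hole px [317.5        378.33333333] [316 377   4   4   6] world [0.48498605 0.0408482  0.048     ]
hole px [319.5        381.33333333] [318 381   4   2   6] world [0.48597023 0.03744253 0.048     ]
scene lid angle -0.004294808727080351 z at hinge 0.040691637212996234 855 s range [-0.15694733 -0.00548538] t [-0.0594327   0.06218307]
hole px [360.18390805  81.27586207] [349  78  21   8  87] world [-0.26782785  0.7486245   0.048     ]
hole px [361.         110.45454545] [356 109  11   4  11] world [0.03111375 0.54006473 0.048     ]
hole px [352.72340426 142.84042553] [342 133  22  25 282] world [0.25722966 0.34516624 0.048     ]
hole px [349.34482759 182.65517241] [344 166  13  32 232] world [0.46806905 0.18825574 0.048     ]
13.6667 [0.51118776 0.16289209 0.05228285] [-3.14134712e+00 -1.73604533e-03 -2.01389009e-01] [-6.58466638 -1.70550866 18.52285768] [-0.39410896  1.3854596   0.01230783] 0.021521043731398966
knob top z [0.09358176 0.0941217 ]
```

View pics/c5.png

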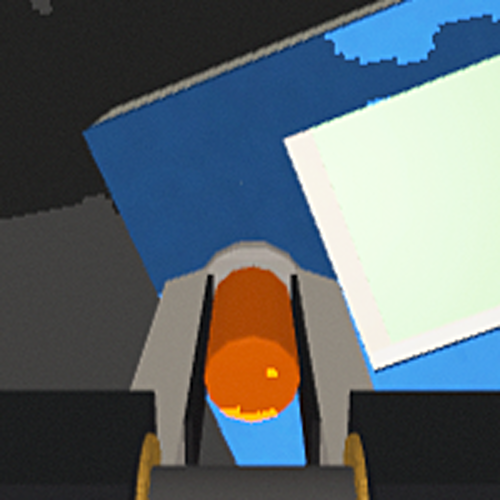

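The crop shows the collar flat on the shut lid and the knob (crop 253,375) still between the pads. Lid angle reads about 0 and the push is about 18.5 N, so I'm handing in while holding.

```bash
python3 - <<'E'
from h import *
o=ctrl.get_obs(); print(o['time_s'],o['ee_pos'],o['force'],o['grip_width']); print(ticket.hand_in())
o=ctrl.get_obs(); print(o['time_s'],o['ee_pos'],o['force'],o['grip_width'])
E
```

```text
13.6667 [0.51118776 0.16289209 0.05228285] [-6.58466638 -1.70550866 18.52285768] 0.021521043731398966
the job is handed in; nothing more can be done
None
the job is handed in; nothing more can be done
```

I swung the blue lid down onto its spring studs, then took the orange-knobbed pin from the stand. I lowered it through the lid into the base hole and handed the job in at 13.7 s, still gripping and pressing it down. The hand-in reports no verdict.

- **Lid:** the last checks put it at 0.0007 rad open by the wrist camera and about -0.004 rad by the scene camera, so both read it as shut.
- **Push and grip:** the tool was pushing down with about 18.5 N, above the 8 to 14 N needed. The fingers were 21.5 mm apart on the 22 mm knob, with grip force set to 60 N. The fingertips were about 9 mm above the lid, worked out from the tool height.
- **Pin depth:** the foot should be about 25 mm below the base's top. I worked that out from the tool height and did not see it directly.
- **Sideways force:** about 7 N remained at the end, after I shifted the target to ease it from 11 N. The pin is probably leaning lightly on the hole wall.
- **Camera disagreement:** views of the lid hole differed by up to about 3 mm, so I aligned the pin by measuring its shank and the hole in the same wrist picture. It then went in with almost no contact force.
- **Other objects:** I never moved into the black-knobbed pin, tube rack, beaker or jar, but I did not measure their positions again at the end.

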